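# Uncap the reagent bottle and slide it into the dosing bay

## Robot

A 6-joint arm with a two-finger parallel gripper is mounted at the origin on the work surface. World frame = base frame: x ahead of the robot, y to its left, z up, the work surface at z = 0. Lengths are in m, angles in rad, forces in N, time in s.
With the tool pointing down it reaches from about 0.275 to 0.75 m from the base axis. Payload 10.2 kg.
Tool frame: the origin (TCP) lies between the finger pads; the fingertips stand 22 mm ahead of it and the grasp point (between the pads) lies 3 mm ahead of it; z points along the fingers, y is the line along which they close (so a half turn about z gives the same grasp; the last joint's range is limited). The gripper opens to 85 mm and grips with 20 to 120 N. Pads are 22 mm wide; open, the fingers measure 114 mm over their backs; the gripper's body (76 mm by 85 mm) begins 54 mm behind the grasp point. The pads swing forward as they close: fully open they stand 13 mm farther back than shut.
Start: joints at [0.986, 0.313, 1.498, -0, 1.331, -0.223], TCP at [0.186, 0.491, 0.253] pointing down, gripper open.
Joint ranges: [-2.94, 2.94], [-0.97, 2.17], [0.19, 2.56], [-1.23, 4.37], [0.02, 3.11], [-2.88, 2.88]. Speed limits (rad/s): [2.39, 2.39, 3.01, 3.14, 3.14, 3.14].

## Interface

Orientations are given as a unit quaternion [w, x, y, z].
In Python, from plant import manip gives the robot as it stands.
- The arm moves only by the tool play_rows, never from a script. Its argument "series" is one flat list of numbers, 7 for each row, row after row: the opening, from -1 (shut) to 1 (fully open), then the shift along the tool's x, y, z each as a share of 100 mm, from -1 to 1, then the turn, a rotation vector about the tool's x, y, z each as a share of 180 degrees, from -1 to 1. A call has exactly 10 rows; each row is the pose to reach, as a shift and turn from the pose commanded when the call began, along the tool's axes at that moment, turning the shorter way round; what a row does not reach only later rows make up. A row lasts 1/10 s, in which the tool goes at most 50 mm and 8.59 degrees, less where a joint would pass 70% of its speed; a pose out of reach is approached as far as the arm can. A call with a number of a shift or a turn outside -1 to 1 is refused whole. A call with a gripper value outside its range is refused whole. The fingers move at their own pace and stop on an object; the grip force is fixed at half the most. Time passes only in rows, so rows that repeat a pose let the fingers close, or fill a call up. It gives the time, the measured TCP pose, the force, the opening and the grip force at its end, in the units of the state.
- manip.sense(): the state, without advancing time (a new reading comes with each control period).
- manip.camera(name): name is "side" or "top"; returns (picture, depth): 384x512x3 uint8, blue, green, red; 384x512 float32, m along the optical axis (not along the pixel's ray), 0 where there is no reading.
- manip.calibration(name): a dict with "fx", "fy", "cx", "cy" (pixels), "R" (3x3) and "t" (3): a world point X has camera coordinates R X + t. Camera axes: x right, y down, z forward; pixel columns grow to the right and rows downward; lengths in m; the calibration is good to about 2 mm. A picture is of the moment at which its call begins. calibration takes no time and is no camera call.
- manip.sign_off(): hands the job in; it is judged then, once.
The state is a dict: "clock": time; "q": joint angles; "qvel": joint speeds; "joint_torque": joint torques, N m; "eef_pos": TCP position; "eef_rot": TCP orientation; "force": force on the tool from outside, world axes, zero at the start; "wrist_torque": the same for the moment, N m; "width": opening from 0.0 (shut) to 1.0 (fully open); "grasp_force": force on a finger pad.
Only numpy, scipy, OpenCV 4.12 (cv2) and the standard library are available. Lean on these libraries where they do the work, as an engineer would, in place of code of your own. Each camera call takes 0.05 s, during which the arm holds its last target. There are 200 camera calls.

## Task

Get the amber reagent bottle ready for the dosing unit: first lift off its loose red cap and set it gently, not dropped, open side down, into the well of the cap rack with the red pad. Then slide the open bottle along the bench into the blue bay of the dosing unit until it is fully home against the backstop, and leave it there. The bottle is full: move it smoothly and never lift or tip it; keep the fingers off its bare neck, and do not disturb the vials, the spray can, the other caps or anything else on the bench.

Things in the scene. Friction and masses are not known exactly. Their poses are not given: they have to be found in the camera images.
- bottle: squat amber glass bottle with a white label, loose on the bench, about 0.4 kg. Round body 76 mm across with upright sides up to 48 mm high, then a shoulder sloping in to 40 mm across at 57 mm high. Origin: centre of its underside, z up.
- neck: the bottle's bare glass neck, part of the bottle: 34 mm across, from 57 to 80 mm above the bench. Origin: centre of the neck's foot. Fingers must not touch it.
- red_cap: red ribbed cap, loose (not screwed) on the bottle's neck: 48 mm across outside, 28 mm tall, hollow with the open side down (inside 40 mm across, 20 mm deep), about 30 g. Origin: centre of its lower rim, z up. On the bottle its rim is 60 mm and its top 88 mm above the bench.
- cap_rack: white cap rack fixed to the bench, 80 x 206 mm, 16 mm tall, with three round wells 56 mm across and 10 mm deep (floor 6 mm above the bench), in a row along its y axis at -64, 0 and +64 mm. Two wells hold the blue and the grey cap; the third has the red pad. Origin: centre of its underside. It stands left or right.
- red_pad: red round pad 50 mm across, 2 mm thick, lying in the free well of the cap rack: the red cap's place. Origin: centre of its underside, 6 mm above the bench (pad top 8 mm).
- blue_cap: blue cap 46 mm across, 28 mm tall, open side down in a well of the rack (top 34 mm above the bench). Origin: centre of its lower rim. Leave alone.
- white_cap: light grey cap 46 mm across, 28 mm tall, open side down in a well of the rack (top 34 mm above the bench). Origin: centre of its lower rim. Leave alone.
- bay: white dosing unit fixed to the bench, blue bay at its front, open to its -x. Origin: on the bench where the bottle's centre stands when home. Backstop face at x = 38 mm, 30 mm tall. Guides 20 mm tall, 8 mm thick, inner faces y = +-43 mm from x = -32 to 42 mm, flaring in front to y = +-66 mm at x = -66 mm. White housing x = 48 to 238 mm, y = +-105 mm, 60 mm tall, rear (x over 138 mm) up to 170 mm
- bay_mouth (a point): centre of the bay's flared mouth, on the bench, at x = -66 mm in the bay's frame
- vial_left: glass vial with yellow contents and white cap, 24 mm across, 66 mm tall, loose, upright, left of the bottle. Origin: centre of its underside. Leave alone.
- vial_right: glass vial with orange contents and green cap, 24 mm across, 66 mm tall, loose, upright, right of the bottle. Origin: centre of its underside. Leave alone.
- spray_can: white and blue spray can, 52 mm across, 150 mm tall, loose, upright, beyond the bottle. Origin: centre of its underside. Leave alone.
- weigh_dish: small white bowl 70 mm across, 18 mm tall, loose, at the left. Origin: centre of its underside. Leave alone.
- spoon: steel lab spoon 160 mm long, lying along its x at the right. Origin: centre of its underside. Leave alone.
There are look-alikes about, which are no part of the job. Of the things that look like the red_cap, the smallest one is meant.

How it is judged:
On the way, in this order (a step that is already met when the one before it is completed fails the run):
1. the red cap sits flat in the well with the red pad, let go (horizontal distance between red_cap and red_pad below 0.008 m and z of red_cap in the frame of cap_rack below 0.0115 m and angle between red_cap's own z axis and vertical below 0.12 rad and linear speed of red_cap below 0.02 m/s and contact force between the fingers and red_cap below 0.1 N), for 0.2 s.
2. the open bottle stands fully home in the bay (x of bottle in the frame of bay between -0.006 and 0.006 m and y of bottle in the frame of bay between -0.008 and 0.008 m and height (world z) of bottle below 0.004 m and angle between bottle's own z axis and vertical below 0.08 rad and linear speed of bottle below 0.02 m/s), for 0.2 s.
At the end, for the whole second after the job is handed in: The red cap rests released, open side down, in the well with the red pad (within 8 mm of the pad's centre, rim under 11.5 mm above the bench, tilt under 0.12 rad), and the bottle stands upright on the bench in the bay, its centre within 6 mm of home along the bay and 8 mm across, everything at rest (all of step 1 and all of step 2); the robot touches nothing.
It fails at once if the bottle is lifted (12 mm) or tipped (0.25 rad) (height (world z) of bottle above 0.012 m or angle between bottle's own z axis and vertical above 0.25 rad).
It fails at once if the bottle is moved roughly (over 0.45 m/s) (linear speed of bottle above 0.45 m/s).
It fails at once if the fingers touch the bare neck (over 1 N) (contact force between the fingers and neck above 1 N).
It fails at once if the red cap is dropped (moves over 0.5 m/s out of the fingers) (linear speed of red_cap above 0.5 m/s and contact force between the fingers and red_cap below 0.05 N).
It fails at once if another thing on the bench is shifted by more than 12 mm (distance of any of vial_left, vial_right, spray_can, blue_cap, white_cap, weigh_dish, spoon from where it was at the start of the episode above 0.012 m).
It also fails if it takes over 72 s, if anything falls off the work surface, if the arm or the gripper's body presses on something with over 40 N, if the wrist force passes 120 N, or if a joint passes its speed limit or range.

## Working session

There is one attempt and no reset: what is moved stays moved. The work goes in short steps, Python scripts to look and compute and a tool call to move; the robot and the scene stay as the last step left them, time stands still between calls to the robot, and variables do not carry over. Pictures are saved under pics/ and viewed, at most 10 in all, crops included, and the job is handed in when it is done.

Besides the shell and the picture viewer there is one more tool, called after ">>>" as name(argument=value, ...) on one line, values as JSON. play_rows: Moves the arm, as the interface text tells. Shift numbers are shares of 100 mm and turn numbers shares of 180 degrees, none past 1 either way. Its arguments: {"type":"object","properties":{"series":{"type":"array","items":{"type":"number","minimum":-1,"maximum":1}}},"required":["series"]}

```bash
mkdir -p pics
cat > h.py <<'E'
import numpy as np, cv2
from plant import manip
def shot(n,tag):
    p,d=manip.camera(n); cv2.imwrite(f'pics/{tag}.png',p); np.save(f'pics/{tag}.npy',d); return p,d
def world(n,d):
    c=manip.calibration(n); R=np.array(c['R']);t=np.array(c['t'])
    v,u=np.mgrid[:d.shape[0],:d.shape[1]]
    P=np.stack([(u-c['cx'])/c['fx']*d,(v-c['cy'])/c['fy']*d,d],-1)
    return (P-t)@R
def ray(n,u,v,z):
    c=manip.calibration(n); R=np.array(c['R']);t=np.array(c['t'])
    o=-R.T@t; r=R.T@np.array([(u-c['cx'])/c['fx'],(v-c['cy'])/c['fy'],1]); return o+r*(z-o[2])/r[2]
E
python3 - <<'E'
from h import *
a,_=shot('top','top0');b,_=shot('side','side0')
for n in('top','side'):
    c=manip.calibration(n);print(n,c['fx'],c['cx'],c['cy'],-np.array(c['R']).T@c['t'],np.round(c['R'],3).tolist())
s=manip.sense();print(s['eef_pos'],s['eef_rot'],s['clock'],s['width'])
E
```

```text
top 432.5732283415757 256.81156655857177 190.32348502164803 [ 0.34818417 -0.02641773  1.21823779] [[-0.005, -1.0, -0.006], [-0.992, 0.005, -0.126], [0.126, 0.005, -0.992]]
side 424.7685475473729 254.77521087984206 196.987807084035 [0.2626807  0.59804695 0.75208868] [[-0.938, -0.345, -0.003], [-0.249, 0.682, -0.688], [0.24, -0.645, -0.726]]
[0.18570458 0.49083371 0.25278682] [-2.41339408e-04  1.79904345e-01  9.83683931e-01 -5.41053904e-04] 0.1 1.0048616734757243
```

View pics/top0.png

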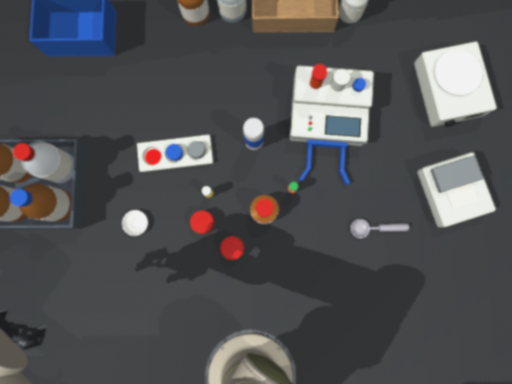

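View pics/side0.png

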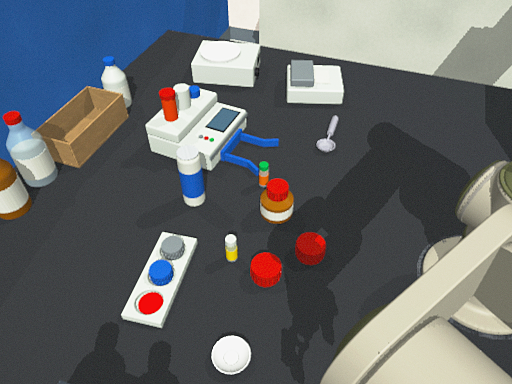

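The top view shows the bottle with its cap at (264,209) and two larger red decoy caps at (202,222) and (232,248). The red pad is at (152,157), the rack at (175,153) and the bay mouth around (325,180). The vials are at (207,191) and (293,187), and the spray can is at (253,130). The side view agrees, with the cap on the bottle at (278,188).

```bash
cat > m.py <<'E'
from h import *
def mask(p,lo,hi):
    return cv2.inRange(cv2.cvtColor(p,cv2.COLOR_BGR2HSV),lo,hi)
def red(p): return mask(p,(0,190,60),(6,255,255))|mask(p,(172,190,60),(180,255,255))
if __name__=='__main__':
    for n in('top','side'):
        p=cv2.imread(f'pics/{n}0.png');d=np.load(f'pics/{n}0.npy');W=world(n,d)
        k,l,s,c=cv2.connectedComponentsWithStats(red(p))
        for i in range(1,k):
            if s[i,4]<60: continue
            w=W[(l==i)];hi=w[:,2]>np.percentile(w[:,2],50)-.004
            x=w[hi];print(n,'red',c[i].round(1),s[i],'z',np.percentile(w[:,2],[10,50,90]).round(3),'mid',((x.max(0)+x.min(0))/2).round(4),'ext',np.ptp(x,axis=0).round(3))
        # blue guides, tops
        b=mask(p,(105,120,60),(125,255,255))>0
        g=b&(abs(W[...,2]-.02)<.005)&(W[...,0]>.3)&(W[...,1]<-.05)
        q=W[g][:,:2]
        # housing lower top
        hs=(abs(W[...,2]-.06)<.006)&(W[...,0]>.4)&(W[...,1]<-.05)&(W[...,1]>-.35)
        r=cv2.minAreaRect(W[hs][:,:2].astype(np.float32));print(n,'house',np.round(cv2.boxPoints(r),4).tolist(),hs.sum())
        np.save(f'pics/g_{n}.npy',q);print('guides',len(q),q.min(0),q.max(0))
        # rack top z .016
        wr=(abs(W[...,2]-.016)<.005)&(W[...,0]>.35)&(W[...,0]<.55)&(W[...,1]>.08)&(W[...,1]<.38)&(p.min(-1)>130)
        k,l,s,c=cv2.connectedComponentsWithStats(wr.astype(np.uint8));i=1+s[1:,4].argmax()
        r=cv2.minAreaRect(W[l==i][:,:2].astype(np.float32));print(n,'rack',r)
        for nm,u in dict(bottle=.03,).items():
            o=mask(p,(5,120,60),(25,255,255))>0;o&=(W[...,0]>.2)&(W[...,0]<.5)&(abs(W[...,1]+.03)<.08)
            w=W[o];print('amber',o.sum(),w.min(0).round(3),w.max(0).round(3))
        # tall blobs
        t=((W[...,2]>.012)&(W[...,0]>.2)&(W[...,0]<.6)&(W[...,1]<.3)&(W[...,1]>-.3)&(d>0)).astype(np.uint8)
        k,l,s,c=cv2.connectedComponentsWithStats(t)
        for i in range(1,k):
            if s[i,4]>40: w=W[l==i];print(' blob',c[i].round(),s[i,4],w.min(0).round(3),w.max(0).round(3))
E
python3 m.py
```

```text
top red [318.3  74. ] [311  65  15  22 190] z [0.148 0.168 0.17 ] mid [ 0.5757 -0.1108  0.6912] ext [0.455 0.169 1.054]
top red [ 22.9 151.4] [ 14 144  19  15 215] z [0.206 0.21  0.213] mid [0.47   0.2658 0.7122] ext [0.244 0.584 1.012]
top red [152.7 156.4] [146 150  14  14 148] z [0.005 0.008 0.012] mid [0.4845 0.1346 0.6113] ext [0.273 0.322 1.214]
top red [264.4 207.4] [256 199  18  18 260] z [0.085 0.088 0.091] mid [ 0.4469 -0.0401  0.0899] ext [0.045 0.045 0.011]
top red [201.8 221.6] [191 211  22  22 366] z [0.034 0.037 0.04 ] mid [0.3955 0.0671 0.6255] ext [0.095 0.187 1.185]
top red [231.8 247.8] [222 238  21  21 351] z [0.035 0.037 0.04 ] mid [0.3418 0.0244 0.6257] ext [0.054 0.102 1.185]
top house [[0.4259999990463257, -0.32850000262260437], [1.0450999736785889, -0.32989999651908875], [1.045799970626831, -0.05139999836683273], [0.42660000920295715, -0.05000000074505806]] 2692
guides 265 [ 0.52007714 -0.27468887] [ 0.63432007 -0.14059608]
top rack ((0.4123501777648926, 0.3219990134239197), (0.0662255808711052, 0.06698213517665863), 74.06486511230469)
amber 394 [ 0.348 -0.10
[... 1569 characters left out ...]
98807907104]] 2319
guides 711 [ 0.52101427 -0.92489491] [ 1.5246352  -0.14062043]
side rack ((0.4139423072338104, 0.31851962208747864), (0.06800079345703125, 0.06776569783687592), 48.201534271240234)
amber 523 [ 0.313 -0.1   -0.   ] [0.486 0.026 0.092]
 blob [263. 140.] 145 [ 0.521 -0.28   0.012] [ 0.599 -0.254  0.025]
 blob [272. 193.] 1470 [ 0.41  -0.174  0.012] [ 0.599 -0.002  0.094]
 blob [310. 247.] 751 [0.311 0.016 0.012] [0.374 0.081 0.042]
 blob [231. 246.] 262 [0.485 0.104 0.012] [0.508 0.128 0.071]
 blob [173. 276.] 1035 [0.561 0.104 0.012] [0.6   0.3   0.039]
 blob [265. 268.] 825 [0.383 0.1   0.012] [0.445 0.164 0.042]
 blob [236. 341.] 203 [0.386 0.284 0.012] [0.441 0.3   0.023]
```

```bash
cat > m2.py <<'E'
from m import *
def fit(n,comp,z):  # ellipse centre -> ray
    cs,_=cv2.findContours(comp.astype(np.uint8),cv2.RETR_EXTERNAL,cv2.CHAIN_APPROX_NONE);c=max(cs,key=cv2.contourArea)
    e=cv2.fitEllipse(c);return ray(n,*e[0],z)[:2].round(4),np.round(e[1],1)
if __name__=='__main__':
    for n in('top','side'):
        p=cv2.imread(f'pics/{n}0.png');d=np.load(f'pics/{n}0.npy');W=world(n,d);r=red(p)>0
        near=lambda x,y,R:np.hypot(W[...,0]-x,W[...,1]-y)<R
        Z=W[...,2]
        print(n,'cap',fit(n,r&near(.447,-.04,.04)&(Z>.08),.088))
        hsv=cv2.cvtColor(p,cv2.COLOR_BGR2HSV)
        k,l,s,c=cv2.connectedComponentsWithStats(r.astype(np.uint8));i=l[156,152] if n=='top' else l[302,150]
        print('pad',fit(n,l==i,.008))
        x,y,_=ray(n,*c[i],.008)
        for nm,a,b,zz in(('blue',105,125,.034),):
            m=(mask(p,(a,120,60),(b,255,255))>0)&near(.59,.21,.04)&(Z>.028);print(nm,fit(n,m,zz))
        rk=near(.59,.21,.13)&(abs(Z-.016)<.006)&(p.min(-1)>110)
        q=cv2.findNonZero(rk.astype(np.uint8))[:,0];pts=np.array([ray(n,u,v,.016)[:2] for u,v in q],np.float32)
        print('rack',cv2.minAreaRect(pts))
        sp=near(.64,-.02,.06)&(Z>.03)&(W[...,0]>.5);w=W[sp];print('can',w.min(0).round(3),w.max(0).round(3))
        hs=(abs(Z-.06)<.005)&(W[...,0]>.6)&(W[...,0]<.76)&(W[...,1]<-.07)&(W[...,1]>-.34)&(hsv[...,1]<60)
        q=cv2.findNonZero(hs.astype(np.uint8))[:,0];pts=np.array([ray(n,u,v,.06)[:2] for u,v in q],np.float32)
        print('house',len(q),cv2.boxPoints(cv2.minAreaRect(pts)).round(4).tolist())
        g=(mask(p,(105,120,60),(125,255,255))>0)&(abs(Z-.02)<.004)&(W[...,0]>.5)&(W[...,0]<.68)&(W[...,1]<-.1)&(W[...,1]>-.3)
        q=cv2.findNonZero(g.astype(np.uint8))[:,0];pts=np.array([ray(n,u,v,.02)[:2] for u,v in q])
        for nm,sg in(('L',pts[:,1]>-.205),('R',pts[:,1]<-.205)):
            P=pts[sg];
            for a in np.arange(.51,.65,.01):
                t=P[(P[:,0]>=a)&(P[:,0]<a+.01)]
                if len(t):print(nm,a.round(2),len(t),t[:,1].min().round(4),t[:,1].max().round(4),end=' | ')
            print()
E
python3 m2.py
```

```text
top cap (array([ 0.447 , -0.0395]), array([16.8, 17.5]))
pad (array([0.6017, 0.2768]), array([12.2, 13.6]))
blue (array([0.6087, 0.2125]), array([14.3, 15.2]))
rack ((0.6094486713409424, 0.2145819216966629), (0.08201545476913452, 0.2064971923828125), 6.498775482177734)
can [ 0.619 -0.035  0.031] [0.67  0.015 0.156]Traceback (most recent call last):
  File "m2.py", line 22, in <module>
    q=cv2.findNonZero(hs.astype(np.uint8))[:,0];pts=np.array([ray(n,u,v,.06)[:2] for u,v in q],np.float32)
                                                              ~~~^^^^^^^^^^^
  File "h.py", line 11, in ray
    c=manip.calibration(n); R=np.array(c['R']);t=np.array(c['t'])
ValueError: time passes only in moves, steps and waits
```

The cap is at (0.447, -0.0395). The pad is at (0.602, 0.277), which agrees with the rack centre plus 64 mm at 6.5° yaw. I'll start moving toward the cap.

>>> play_rows(series=[1,-0.1,-0.09,0,0,0,0,1,-0.2,-0.18,0,0,0,0,1,-0.3,-0.28,0,0,0,0,1,-0.4,-0.37,0,0,0,0,1,-0.5,-0.46,0,0,0,0,1,-0.6,-0.56,0,0,0,0,1,-0.7,-0.65,0,0,0,0,1,-0.8,-0.74,0,0,0,0,1,-0.9,-0.84,0,0,0,0,1,-1,-0.93,0,0,0,0])

```text
clock: 1.1
eef_pos: [0.2469, 0.3676, 0.2533]
eef_rot: [0.0, 0.18, 0.984, 0.0]
force: [-0.5, -0.4, -1.2]
width: 1.0
grasp_force: 0.0
```

>>> play_rows(series=[1,-0.1,-0.09,0,0,0,0,1,-0.2,-0.18,0,0,0,0,1,-0.3,-0.28,0,0,0,0,1,-0.4,-0.37,0,0,0,0,1,-0.5,-0.46,0,0,0,0,1,-0.6,-0.56,0,0,0,0,1,-0.7,-0.65,0,0,0,0,1,-0.8,-0.74,0,0,0,0,1,-0.9,-0.84,0,0,0,0,1,-1,-0.93,0,0,0,0])

```text
clock: 2.1
eef_pos: [0.3073, 0.2452, 0.2533]
eef_rot: [0.0, 0.18, 0.984, 0.0]
force: [0.7, 0.2, 0.8]
width: 0.998
grasp_force: 0.0
```

>>> play_rows(series=[1,-0.1,-0.09,0,0,0,0,1,-0.2,-0.18,0,0,0,0,1,-0.3,-0.28,0,0,0,0,1,-0.4,-0.37,0,0,0,0,1,-0.5,-0.46,0,0,0,0,1,-0.6,-0.56,0,0,0,0,1,-0.7,-0.65,0,0,0,0,1,-0.8,-0.74,0,0,0,0,1,-0.9,-0.84,0,0,0,0,1,-1,-0.93,0,0,0,0])

```text
clock: 3.1
eef_pos: [0.3677, 0.1228, 0.2533]
eef_rot: [0.0, 0.18, 0.984, 0.0]
force: [0.6, -0.1, 0.1]
width: 0.997
grasp_force: 0.0
```

>>> play_rows(series=[1,-0.1,-0.09,0,0,0,0.035,1,-0.2,-0.18,0,0,0,0.07,1,-0.3,-0.28,0,0,0,0.105,1,-0.4,-0.37,0,0,0,0.14,1,-0.5,-0.46,0,0,0,0.175,1,-0.6,-0.56,0,0,0,0.21,1,-0.7,-0.65,0,0,0,0.245,1,-0.8,-0.74,0,0,0,0.28,1,-0.9,-0.84,0,0,0,0.315,1,-1,-0.93,0,0,0,0.349])

```text
clock: 4.1
eef_pos: [0.4282, 0.0005, 0.2533]
eef_rot: [0.0, 0.668, 0.744, 0.0]
force: [0.7, -0.6, 0.2]
width: 1.0
grasp_force: 0.0
```

```bash
cat > g.py <<'E'
import sys,numpy as np
from scipy.spatial.transform import Rotation as Ro
from plant import manip
def go(x,y,z,yaw=None):
    s=manip.sense();w,a,b,c=s['eef_rot'];R=Ro.from_quat([a,b,c,w])
    d=R.inv().apply(np.array([x,y,z])-s['eef_pos']);M=R.as_matrix()
    cur=np.degrees(np.arctan2(M[1,1],M[0,1]))
    # target frame: tool z straight down, closing axis at yaw
    t=np.radians(cur if yaw is None else yaw);Y=np.array([np.cos(t),np.sin(t),0]);Z=np.array([0,0,-1.]);T=np.stack([np.cross(Y,Z),Y,Z],1)
    rv=(R.inv()*Ro.from_matrix(T)).as_rotvec()/np.pi
    print('clock',round(s['clock'],2),'pos',np.round(s['eef_pos'],4),'yaw',round(cur,1),'q6',round(s['q'][5],2),'w',round(s['width'],3),'F',np.round(s['force'],1))
    print('shift',np.round(d/.1,3),'turn',np.round(rv,4))
if __name__=='__main__': go(*map(float,sys.argv[1:]))
E
sed -i 's/^from plant import manip/&\n_C={n:manip.calibration(n) for n in("top","side")}/; s/c=manip.calibration(n)/c=_C[n]/' h.py
python3 g.py .447 -.0395 .15 6.5; python3 m2.py
```

```text
clock 4.1 pos [0.4282 0.0005 0.2533] yaw 6.2 q6 -0.38 w 1.0 F [ 0.7 -0.6  0.2]
shift [-0.418  0.144  1.033] turn [ 0.      0.     -0.0017]
top cap (array([ 0.447 , -0.0395]), array([16.8, 17.5]))
pad (array([0.6017, 0.2768]), array([12.2, 13.6]))
blue (array([0.6087, 0.2125]), array([14.3, 15.2]))
rack ((0.6094486713409424, 0.2145819216966629), (0.08201545476913452, 0.2064971923828125), 6.498775482177734)
can [ 0.619 -0.035  0.031] [0.67  0.015 0.156]
house 1810 [[0.625, -0.31949999928474426], [0.7303000092506409, -0.3296999931335449], [0.7505999803543091, -0.12150000035762787], [0.6452000141143799, -0.11129999905824661]]
L 0.52 2 -0.1437 -0.1409 | L 0.53 8 -0.1494 -0.1409 | L 0.54 12 -0.158 -0.1439 | L 0.55 9 -0.1638 -0.1525 | L 0.56 12 -0.1668 -0.1582 | L 0.57 8 -0.167 -0.1613 | L 0.58 12 -0.1672 -0.1614 | L 0.59 8 -0.1702 -0.1616 | L 0.6 10 -0.1704 -0.1647 | L 0.61 9 -0.1706 -0.1649 | L 0.62 14 -0.2047 -0.165 | L 0.63 9 -0.1935 -0.1625 | 
R 0.52 12 -0.275 -0.2666 | R 0.53 11 -0.2723 -0.2612 | R 0.54 14 -0.2671 -0.2561 | R 0.55 10 -0.2618 -0.2534 | R 0.56 12 -0.2623 -0.2536 | R 0.5
[... 674 characters left out ...]
999806880951]]
L 0.52 1 -0.1433 -0.1433 | L 0.53 14 -0.1556 -0.1381 | L 0.54 15 -0.1601 -0.1433 | L 0.55 13 -0.1656 -0.1504 | L 0.56 15 -0.171 -0.1576 | L 0.57 15 -0.1739 -0.1594 | L 0.58 13 -0.1749 -0.1595 | L 0.59 15 -0.1759 -0.1613 | L 0.6 14 -0.176 -0.1614 | L 0.61 13 -0.177 -0.1633 | L 0.62 14 -0.1939 -0.1643 | L 0.63 18 -0.2025 -0.1607 | L 0.64 2 -0.168 -0.1643 | 
R 0.52 12 -0.2817 -0.2666 | R 0.53 15 -0.2789 -0.258 | R 0.54 13 -0.2752 -0.2552 | R 0.55 14 -0.2673 -0.2506 | R 0.56 13 -0.2677 -0.2518 | R 0.57 11 -0.268 -0.254 | R 0.58 11 -0.2693 -0.2534 | R 0.59 9 -0.2697 -0.2574 | R 0.6 13 -0.271 -0.2559 | R 0.61 14 -0.2723 -0.254 | R 0.62 25 -0.2727 -0.2072 | R 0.63 8 -0.2335 -0.2054 |
```

Bay home comes out near (0.587, -0.213) with yaw -5.5°, and the guide spacing of 95 mm matches the given size. Now I'll descend onto the cap and close.

>>> play_rows(series=[1,-0.1,0.04,0.1,0,0,0,1,-0.2,0.07,0.25,0,0,0,1,-0.3,0.11,0.4,0,0,0,1,-0.41,0.14,0.55,0,0,0,1,-0.41,0.14,0.7,0,0,0,1,-0.41,0.14,0.8,0,0,0,1,-0.41,0.14,0.9,0,0,0,1,-0.41,0.14,0.98,0,0,0,1,-0.41,0.14,0.98,0,0,0,1,-0.41,0.14,0.98,0,0,0])

```text
clock: 5.1
eef_pos: [0.447, -0.0376, 0.1555]
eef_rot: [0.0, 0.666, 0.746, 0.0]
force: [0.4, 0.1, 0.2]
width: 1.002
grasp_force: 0.0
```

>>> play_rows(series=[1,0,0,0.1,0,0,0,1,0,0,0.2,0,0,0,1,0,0,0.3,0,0,0,1,0,0,0.4,0,0,0,1,0,0,0.5,0,0,0,1,0,0,0.57,0,0,0,1,0,0,0.62,0,0,0,1,0,0,0.62,0,0,0,1,0,0,0.62,0,0,0,1,0,0,0.62,0,0,0])

```text
clock: 6.1
eef_pos: [0.447, -0.0377, 0.0936]
eef_rot: [0.0, 0.666, 0.746, 0.0]
force: [-0.0, 0.3, -0.2]
width: 1.002
grasp_force: 0.0
```

```bash
python3 - <<'E'
from h import *
p,d=shot('side','s1');cv2.imwrite('pics/s1c.png',cv2.resize(p[90:250,190:370],None,fx=4,fy=4)[:600,:720])
E
python3 g.py .4467 -.0385 .093 6.5
```

```text
clock 6.15 pos [ 0.447  -0.0377  0.0936] yaw 6.5 q6 -0.46 w 1.003 F [-0.6  0.4  1. ]
shift [-0.007 -0.004  0.006] turn [ 0.0002  0.0001 -0.0003]
```

View pics/s1c.png

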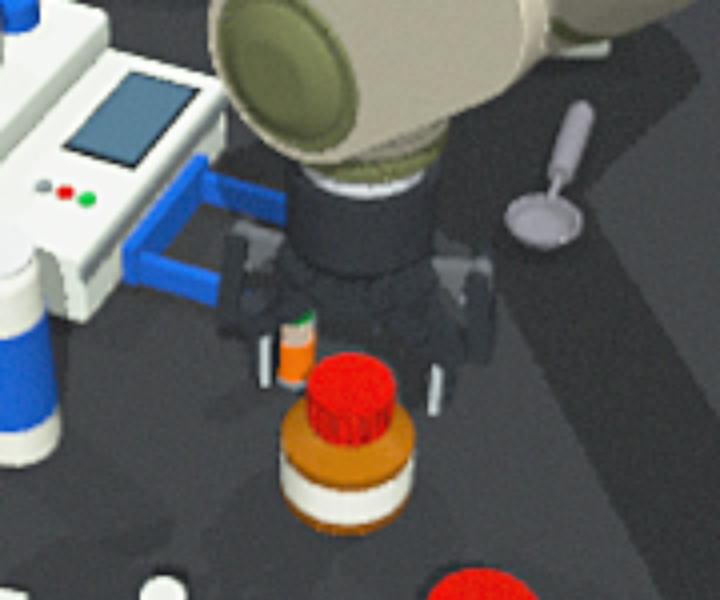

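The crop shows both fingers straddling the cap, with pad tips at crop (265,388) and (435,412), about z 71 mm. The tips swing forward on closing, so I'll raise 6 mm to clear the rack rim later, then close.

>>> play_rows(series=[1,0,0,-0.06,0,0,0,1,0,0,-0.06,0,0,0,-1,0,0,-0.06,0,0,0,-1,0,0,-0.06,0,0,0,-1,0,0,-0.06,0,0,0,-1,0,0,-0.06,0,0,0,-1,0,0,-0.06,0,0,0,-1,0,0,-0.06,0,0,0,-1,0,0,-0.06,0,0,0,-1,0,0,-0.06,0,0,0])

```text
clock: 7.15
eef_pos: [0.4469, -0.0377, 0.0999]
eef_rot: [0.0, 0.666, 0.746, 0.0]
force: [-2.1, 1.2, 8.2]
width: 0.53
grasp_force: 60.7
```

```bash
python3 - <<'E'
from h import *
p,d=shot('side','s2');cv2.imwrite('pics/s2c.png',cv2.resize(p[150:240,230:330],None,fx=6,fy=6))
E
python3 g.py .4467 -.0385 .19 6.5
```

```text
clock 7.2 pos [ 0.4469 -0.0377  0.0999] yaw 6.5 q6 -0.46 w 0.522 F [-2.3  0.7  8. ]
shift [-0.008 -0.003 -0.901] turn [ 0.0001  0.0001 -0.0003]
```

View pics/s2c.png

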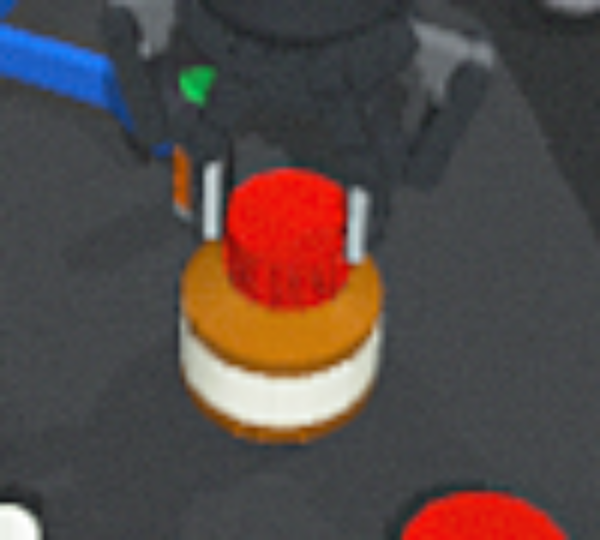

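The cap is gripped, with pad tips at crop (212,238) and (357,262), only about 4 mm above its rim. That would hit the rack, so I'll open, raise 8 mm and regrip.

>>> play_rows(series=[1,0,0,0,0,0,0,1,0,0,0,0,0,0,1,0,0,0,0,0,0,1,0,0,0,0,0,0,1,0,0,0,0,0,0,1,0,0,-0.04,0,0,0,1,0,0,-0.08,0,0,0,1,0,0,-0.08,0,0,0,1,0,0,-0.08,0,0,0,1,0,0,-0.08,0,0,0])

```text
clock: 8.2
eef_pos: [0.4467, -0.0377, 0.1073]
eef_rot: [-0.0, 0.666, 0.746, -0.0]
force: [0.6, 1.1, 0.1]
width: 1.004
grasp_force: 0.0
```

>>> play_rows(series=[-1,0,0,0,0,0,0,-1,0,0,0,0,0,0,-1,0,0,0,0,0,0,-1,0,0,0,0,0,0,-1,0,0,0,0,0,0,-1,0,0,0,0,0,0,-1,0,0,0,0,0,0,-1,0,0,0,0,0,0,-1,0,0,0,0,0,0,-1,0,0,0,0,0,0])

```text
clock: 9.2
eef_pos: [0.4458, -0.0386, 0.1123]
eef_rot: [0.0, 0.665, 0.746, -0.002]
force: [-35.3, -1.8, 76.5]
width: 0.008
grasp_force: 36.7
```

```bash
python3 - <<'E'
from h import *
p,d=shot('side','s3');cv2.imwrite('pics/s3c.png',cv2.resize(p[150:240,230:330],None,fx=6,fy=6))
E
python3 g.py .4467 -.0385 .19 6.5
```

```text
clock 9.25 pos [ 0.4458 -0.0386  0.1123] yaw 6.6 q6 -0.46 w 0.005 F [-35.1  -1.8  76.1]
shift [-0.002  0.007 -0.777] turn [-0.0009  0.0009  0.0004]
```

View pics/s3c.png

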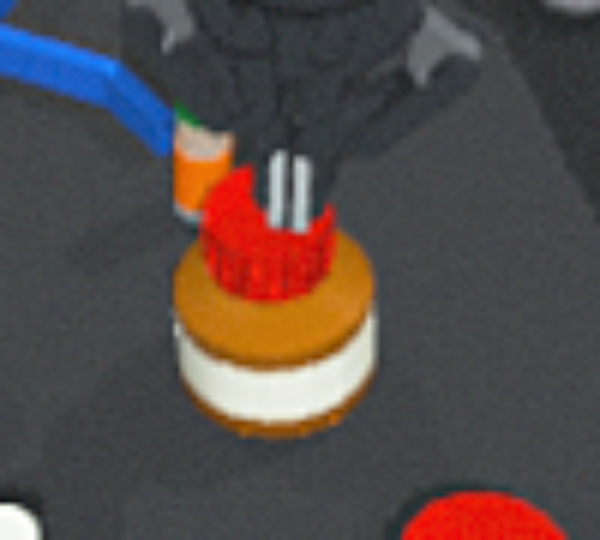

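The crop shows the fingers slipped off and shut on top of the cap at (290,228), so the tips are about 11 mm higher than I judged. I had been reading the near edge of the pad, so the first grip height was right. I'll back off upward, open and remeasure.

>>> play_rows(series=[-1,0,0,-0.1,0,0,0,-1,0,0,-0.2,0,0,0,-1,0,0,-0.3,0,0,0,-1,0,0,-0.4,0,0,0,1,0,0,-0.5,0,0,0,1,0,0,-0.6,0,0,0,1,0,0,-0.6,0,0,0,1,0,0,-0.6,0,0,0,1,0,0,-0.6,0,0,0,1,0,0,-0.6,0,0,0])

```text
clock: 10.25
eef_pos: [0.4466, -0.0376, 0.1669]
eef_rot: [-0.0, 0.666, 0.746, -0.0]
force: [-0.6, -0.4, 0.0]
width: 0.992
grasp_force: 0.0
```

```bash
python3 - <<'E'
from m2 import *
p,d=shot('side','s4');W=world('side',d)
k,l,s,c=cv2.connectedComponentsWithStats(red(p))
for i in range(1,k):
    if s[i,4]>100:
        m=(l==i)&(W[...,2]>.08)&(W[...,2]<.1)&(W[...,0]<.55)
        if m.sum()>60:print(s[i],fit('side',m,.088),W[m][:,2].mean(),m.sum(), W[m].mean(0))
p0=cv2.imread('pics/side0.png');W0=world('side',np.load('pics/side0.npy'))
for P,V in((p0,W0),(p,W)):
    a=(mask(P,(8,120,60),(25,255,255))>0)&(V[...,0]>.38)&(V[...,0]<.5)&(abs(V[...,1]+.03)<.06)&(V[...,2]<.07)
    u=cv2.findNonZero(a.astype(np.uint8))[:,0];print(u.min(0),u.max(0),len(u))
cv2.imwrite('pics/s4c.png',cv2.resize(p[130:240,220:330],None,fx=5,fy=5))
E
python3 g.py .4467 -.0385 .097 6.5
```

```text
[267 178  23  24 418] (array([ 0.4439, -0.038 ]), array([17.3, 21.4])) 0.08886876118851132 313 [ 0.44376098 -0.03728736  0.08886876]
[260 189] [293 223] 499
[260 189] [293 223] 499
clock 10.3 pos [ 0.4466 -0.0376  0.1669] yaw 6.4 q6 -0.46 w 0.996 F [0.5 0.1 0.4]
shift [-0.009  0.     0.699] turn [-0.0002 -0.0001 -0.0003]
```

View pics/s4c.png

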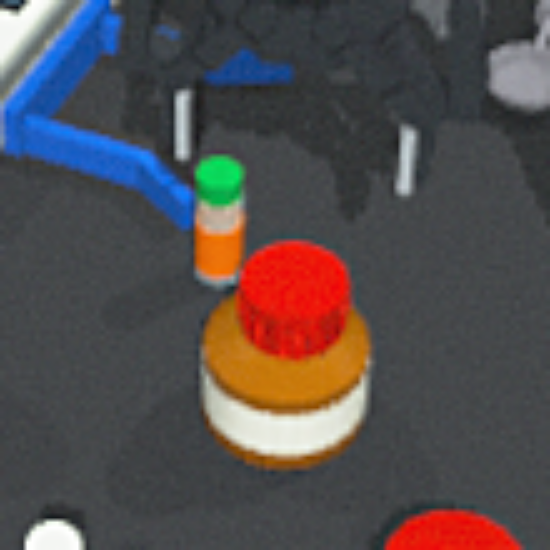

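The cap is seated level on the bottle at crop (295,285), about (0.444, -0.038), and the bottle hasn't moved. Going down to TCP z 0.097, closing and lifting.

>>> play_rows(series=[1,0,-0.02,0.12,0,0,0,1,0,-0.02,0.24,0,0,0,1,0,-0.02,0.36,0,0,0,1,0,-0.02,0.48,0,0,0,1,0,-0.02,0.6,0,0,0,1,0,-0.02,0.7,0,0,0,1,0,-0.02,0.7,0,0,0,1,0,-0.02,0.7,0,0,0,-1,0,-0.02,0.7,0,0,0,-1,0,-0.02,0.7,0,0,0])

```text
clock: 11.3
eef_pos: [0.445, -0.038, 0.0977]
eef_rot: [0.0, 0.666, 0.746, 0.0]
force: [-0.2, 1.2, -0.3]
width: 0.691
grasp_force: 0.0
```

>>> play_rows(series=[-1,0,0,0,0,0,0,-1,0,0,0,0,0,0,-1,0,0,0,0,0,0,-1,0,0,0,0,0,0,-1,0,0,0,0,0,0,-1,0,0,0,0,0,0,-1,0,0,0,0,0,0,-1,0,0,0,0,0,0,-1,0,0,0,0,0,0,-1,0,0,0,0,0,0])

```text
clock: 12.3
eef_pos: [0.4455, -0.038, 0.0981]
eef_rot: [0.001, 0.666, 0.746, 0.0]
force: [0.7, 1.3, 5.5]
width: 0.53
grasp_force: 60.4
```

Stable at width 0.53 and 60 N. Lifting straight up slowly.

>>> play_rows(series=[-1,0,0,-0.04,0,0,0,-1,0,0,-0.1,0,0,0,-1,0,0,-0.18,0,0,0,-1,0,0,-0.28,0,0,0,-1,0,0,-0.4,0,0,0,-1,0,0,-0.52,0,0,0,-1,0,0,-0.64,0,0,0,-1,0,0,-0.76,0,0,0,-1,0,0,-0.86,0,0,0,-1,0,0,-0.9,0,0,0])

```text
clock: 13.3
eef_pos: [0.445, -0.038, 0.1886]
eef_rot: [0.001, 0.666, 0.746, 0.0]
force: [-1.1, 0.5, -0.5]
width: 0.531
grasp_force: 61.4
```

```bash
python3 - <<'E'
from h import *
p,d=shot('side','s5');cv2.imwrite('pics/s5c.png',cv2.resize(p[110:240,200:340],None,fx=4,fy=4))
E
python3 g.py .602 .2765 .187 6.5
```

```text
clock 13.35 pos [ 0.4451 -0.038   0.1885] yaw 6.5 q6 -0.46 w 0.533 F [-0.4 -0.6  0.1]
shift [2.949 1.913 0.016] turn [ 0.0005  0.0002 -0.0003]
```

View pics/s5c.png

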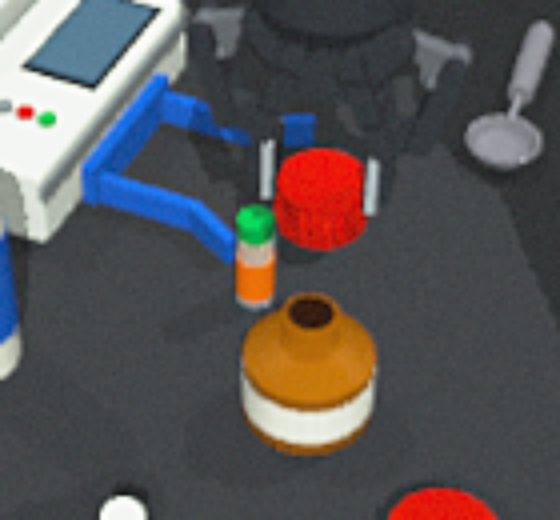

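The crop shows the cap held level at (320,195), with the open bottle standing at (310,380). Carrying it to the rack.

>>> play_rows(series=[-1,0.05,0.03,0,0,0,0,-1,0.13,0.09,0,0,0,0,-1,0.24,0.16,0,0,0,0,-1,0.35,0.23,0,0,0,0,-1,0.46,0.3,0,0,0,0,-1,0.57,0.37,0,0,0,0,-1,0.68,0.44,0,0,0,0,-1,0.79,0.51,0,0,0,0,-1,0.89,0.58,0,0,0,0,-1,0.98,0.64,0,0,0,0])

```text
clock: 14.35
eef_pos: [0.4979, 0.0677, 0.1873]
eef_rot: [0.0, 0.666, 0.746, 0.0]
force: [-0.3, 0.7, -0.6]
width: 0.531
grasp_force: 61.4
```

>>> play_rows(series=[-1,0.1,0.06,0,0,0,0,-1,0.2,0.13,0,0,0,0,-1,0.3,0.19,0,0,0,0,-1,0.4,0.26,0,0,0,0,-1,0.5,0.32,0,0,0,0,-1,0.6,0.38,0,0,0,0,-1,0.7,0.45,0,0,0,0,-1,0.8,0.51,0,0,0,0,-1,0.89,0.58,0,0,0,0,-1,0.98,0.64,0,0,0,0])

```text
clock: 15.35
eef_pos: [0.5505, 0.1721, 0.1873]
eef_rot: [0.0, 0.666, 0.746, -0.0]
force: [-0.6, -0.7, -0.2]
width: 0.528
grasp_force: 61.4
```

>>> play_rows(series=[-1,0.1,0.07,0,0,0,0,-1,0.22,0.14,0,0,0,0,-1,0.34,0.22,0,0,0,0,-1,0.46,0.3,0,0,0,0,-1,0.58,0.37,0,0,0,0,-1,0.7,0.45,0,0,0,0,-1,0.82,0.53,0,0,0,0,-1,0.92,0.59,0,0,0,0,-1,0.98,0.63,0,0,0,0,-1,0.98,0.63,0,0,0,0])

```text
clock: 16.35
eef_pos: [0.6017, 0.2765, 0.187]
eef_rot: [-0.0, 0.666, 0.746, -0.0]
force: [-0.1, -0.7, -0.0]
width: 0.532
grasp_force: 61.4
```

```bash
python3 - <<'E'
from m2 import *
p,d=shot('side','s6');W=world('side',d)
k,l,s,c=cv2.connectedComponentsWithStats(red(p))
for i in range(1,k):
    w=W[l==i]
    if s[i,4]>60 and .5<np.median(w[:,0])<.7:print(s[i],c[i],np.percentile(w,[5,50,95],axis=0).round(4).tolist())
cv2.imwrite('pics/s6c.png',cv2.resize(p[180:330,90:260],None,fx=4,fy=4))
E
python3 g.py .602 .2765 .107 6.5
```

```text
[119 241  30  31 568] [131.01408451 257.21478873] [[0.5805, 0.2635, 0.1548], [0.5993, 0.2844, 0.1776], [0.6196, 0.2958, 0.1798]]
[139 293  24  21 395] [150.2        302.80759494] [[0.5828, 0.2562, 0.0077], [0.6015, 0.2747, 0.0097], [0.6199, 0.2947, 0.0121]]
clock 16.4 pos [0.6016 0.2759 0.187 ] yaw 6.5 q6 0.14 w 0.532 F [ 0.8 -0.1 -0.6]
shift [0.005 0.005 0.8  ] turn [-0.0001  0.0001 -0.0002]
```

View pics/s6c.png

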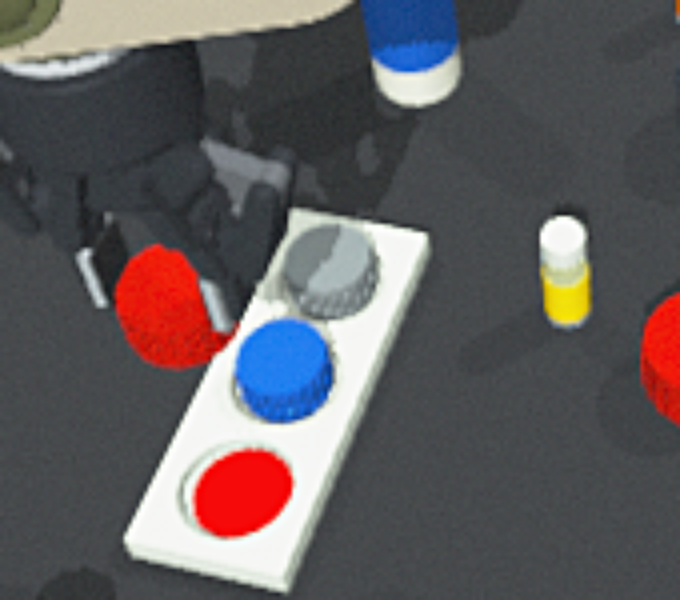

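The crop shows the cap held at (170,305) and the red pad clear in its well at (245,492). The cap top is at z 0.178, which puts seating at TCP z of about 0.046. Descending.

>>> play_rows(series=[-1,0,0,0.08,0,0,0,-1,0,0,0.2,0,0,0,-1,0,0,0.32,0,0,0,-1,0,0,0.44,0,0,0,-1,0,0,0.56,0,0,0,-1,0,0,0.68,0,0,0,-1,0,0,0.8,0,0,0,-1,0,0,0.9,0,0,0,-1,0,0,0.97,0,0,0,-1,0,0,1,0,0,0])

```text
clock: 17.4
eef_pos: [0.6014, 0.2757, 0.0864]
eef_rot: [-0.0, 0.666, 0.746, -0.0]
force: [0.3, 0.3, -0.5]
width: 0.526
grasp_force: 61.4
```

>>> play_rows(series=[-1,0,0,0.06,0,0,0,-1,0,0,0.12,0,0,0,-1,0,0,0.18,0,0,0,-1,0,0,0.22,0,0,0,-1,0,0,0.26,0,0,0,-1,0,0,0.3,0,0,0,-1,0,0,0.34,0,0,0,-1,0,0,0.37,0,0,0,-1,0,0,0.39,0,0,0,-1,0,0,0.39,0,0,0])

```text
clock: 18.4
eef_pos: [0.602, 0.2763, 0.0486]
eef_rot: [0.0, 0.666, 0.746, 0.001]
force: [1.9, 3.3, 2.2]
width: 0.53
grasp_force: 61.8
```

```bash
python3 - <<'E'
from m2 import *
p,d=shot('side','s7');W=world('side',d)
k,l,s,c=cv2.connectedComponentsWithStats(red(p))
for i in range(1,k):
    w=W[l==i]
    if s[i,4]>60 and .5<np.median(w[:,0])<.7:print(s[i],c[i],np.percentile(w,[5,50,95],axis=0).round(4).tolist())
E
python3 g.py .602 .2765 .046 6.5
```

```text
[136 286  25  28 443] [146.41309255 300.64108352] [[0.5817, 0.2669, 0.0097], [0.5995, 0.2852, 0.0392], [0.6188, 0.296, 0.0418]]
clock 18.45 pos [0.6021 0.2763 0.0487] yaw 6.5 q6 0.14 w 0.528 F [2.6 4.8 1.6]
shift [ 0.002 -0.     0.027] turn [ 0.0006 -0.0003 -0.0003]
```

>>> play_rows(series=[-1,0.01,0,0,0,0,0,-1,0.015,0.005,0.005,0,0,0,-1,0.015,0.005,0.01,0,0,0,-1,0.015,0.005,0.015,0,0,0,-1,0.015,0.005,0.02,0,0,0,-1,0.015,0.005,0.025,0,0,0,-1,0.015,0.005,0.03,0,0,0,-1,0.015,0.005,0.03,0,0,0,-1,0.015,0.005,0.03,0,0,0,-1,0.015,0.005,0.03,0,0,0])

```text
clock: 19.45
eef_pos: [0.6018, 0.2771, 0.0461]
eef_rot: [-0.0, 0.666, 0.746, -0.0]
force: [-2.6, -2.0, 8.2]
width: 0.53
grasp_force: 62.5
```

Seated, with 8 N up and z 0.046 as expected. Releasing, then retreating up.

>>> play_rows(series=[1,0,0,0,0,0,0,1,0,0,0,0,0,0,1,0,0,0,0,0,0,1,0,0,0,0,0,0,1,0,0,0,0,0,0,1,0,0,0,0,0,0,1,0,0,0,0,0,0,1,0,0,-0.05,0,0,0,1,0,0,-0.15,0,0,0,1,0,0,-0.28,0,0,0])

```text
clock: 20.45
eef_pos: [0.6018, 0.2772, 0.0741]
eef_rot: [-0.0, 0.666, 0.746, -0.0]
force: [0.8, 0.5, -0.9]
width: 0.995
grasp_force: 0.0
```

>>> play_rows(series=[1,0,0,-0.1,0,0,0,1,0,0,-0.2,0,0,0,1,0,0,-0.3,0,0,0,1,0,0,-0.4,0,0,0,1,0,0,-0.5,0,0,0,1,0,0,-0.6,0,0,0,1,0,0,-0.7,0,0,0,1,0,0,-0.8,0,0,0,1,0,0,-0.9,0,0,0,1,0,0,-0.95,0,0,0])

```text
clock: 21.45
eef_pos: [0.6022, 0.2774, 0.1696]
eef_rot: [0.0, 0.666, 0.746, 0.001]
force: [1.0, 0.6, 0.2]
width: 1.002
grasp_force: 0.0
```

```bash
python3 - <<'E'
from m2 import *
p,d=shot('side','s8');W=world('side',d)
k,l,s,c=cv2.connectedComponentsWithStats(red(p))
for i in range(1,k):
    w=W[l==i]
    if s[i,4]>60 and .5<np.median(w[:,0])<.7:
        m=(l==i)&(W[...,2]>.032);print(s[i],c[i],np.percentile(w[:,2],[50,95]),fit('side',m,.036))
        q=W[m];A=np.c_[q[:,:2],np.ones(len(q))];print('slope',np.linalg.lstsq(A,q[:,2],rcond=None)[0])
# bottle: white label + amber extents, mouth
a=(mask(p,(8,120,60),(25,255,255))>0)&(W[...,0]>.38)&(W[...,0]<.5)&(abs(W[...,1]+.03)<.07)
u=cv2.findNonZero(a.astype(np.uint8))[:,0];print('amber',u.min(0),u.max(0))
w=W[a&(W[...,2]>.074)];print('neck top',w.min(0),w.max(0))
cv2.imwrite('pics/s8c.png',np.hstack([cv2.resize(p[230:330,110:210],None,fx=4,fy=4),cv2.resize(p[140:240,220:320],None,fx=4,fy=4)]))
E
python3 g.py .445 -.038 .15 -95.5
```

```text
[137 285  26  29 587] [149.38841567 299.00340716] [0.03688036 0.03952818] (array([0.5994, 0.2747]), array([20.4, 24.8]))
slope [-1.0306021   0.95195016  0.39296844]
amber [260 183] [293 223]
neck top [ 0.43069459 -0.05760747  0.07400575] [ 0.4625994  -0.02450659  0.08411785]
clock 21.5 pos [0.6023 0.2774 0.17  ] yaw 6.5 q6 0.14 w 0.997 F [-0.4 -0.3  0.5]
shift [-2.957 -1.918  0.195] turn [ 4.000e-04 -7.000e-04  5.664e-01]
```

View pics/s8c.png

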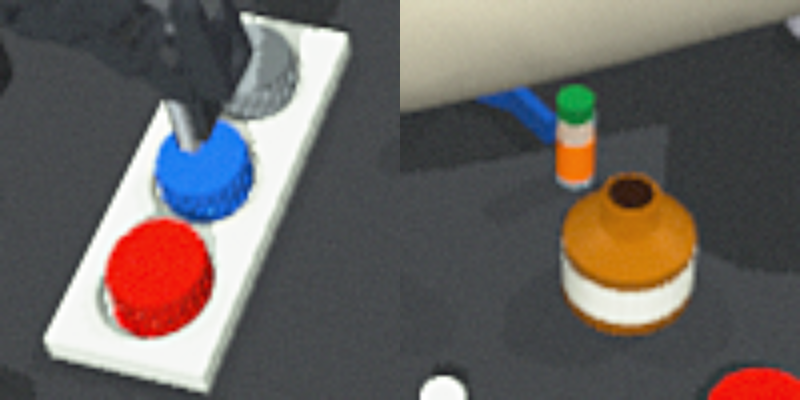

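The crop shows the red cap flat in its well at left (160,275), and the bottle unmoved at right (630,250) with its mouth near (0.4465, -0.039). Returning to the bottle.

>>> play_rows(series=[1,-0.1,-0.06,0,0,0,0,1,-0.2,-0.13,0,0,0,0,1,-0.3,-0.19,0,0,0,0,1,-0.4,-0.26,0,0,0,0,1,-0.5,-0.32,0,0,0,0,1,-0.6,-0.38,0,0,0,0,1,-0.7,-0.45,0,0,0,0,1,-0.8,-0.51,0,0,0,0,1,-0.89,-0.58,0,0,0,0,1,-0.98,-0.64,0,0,0,0])

```text
clock: 22.5
eef_pos: [0.5488, 0.172, 0.1683]
eef_rot: [-0.0, 0.666, 0.746, -0.0]
force: [-0.5, -0.3, 0.1]
width: 1.0
grasp_force: 0.0
```

>>> play_rows(series=[1,-0.1,-0.06,0,0,0,0,1,-0.2,-0.13,0,0,0,0,1,-0.3,-0.19,0,0,0,0,1,-0.4,-0.26,0,0,0,0,1,-0.5,-0.32,0,0,0,0,1,-0.6,-0.38,0,0,0,0,1,-0.7,-0.45,0,0,0,0,1,-0.8,-0.51,0,0,0,0,1,-0.89,-0.58,0,0,0,0,1,-0.98,-0.64,0,0,0,0])

```text
clock: 23.5
eef_pos: [0.4962, 0.0674, 0.1683]
eef_rot: [-0.0, 0.666, 0.746, 0.0]
force: [0.8, -0.1, -0.5]
width: 0.998
grasp_force: 0.0
```

>>> play_rows(series=[1,-0.1,-0.06,0,0,0,0.04,1,-0.2,-0.13,0,0,0,0.08,1,-0.3,-0.19,0,0,0,0.12,1,-0.4,-0.26,0,0,0,0.16,1,-0.5,-0.32,0,0,0,0.2,1,-0.6,-0.38,0,0,0,0.24,1,-0.7,-0.45,0,0,0,0.28,1,-0.8,-0.51,0,0,0,0.32,1,-0.89,-0.58,0,0,0,0.36,1,-0.98,-0.63,0,0,0,0.4])

```text
clock: 24.5
eef_pos: [0.4445, -0.037, 0.1683]
eef_rot: [0.0, 0.978, 0.209, 0.0]
force: [-0.2, -0.6, 0.7]
width: 1.0
grasp_force: 0.0
```

```bash
python3 g.py .4465 -.039 .15 -95.5
```

```text
clock 24.5 pos [ 0.4445 -0.037   0.1683] yaw -65.8 q6 0.8 w 1.0 F [-0.2 -0.6  0.7]
shift [0.01  0.026 0.183] turn [ 0.     -0.      0.1647]
```

>>> play_rows(series=[1,0,0,0,0,0,0.03,1,0,0.01,0,0,0,0.07,1,0.01,0.03,0.1,0,0,0.11,1,0.01,0.03,0.2,0,0,0.15,1,0.01,0.03,0.32,0,0,0.165,1,0.01,0.03,0.44,0,0,0.165,1,0.01,0.03,0.56,0,0,0.165,1,0.01,0.03,0.66,0,0,0.165,1,0.01,0.03,0.74,0,0,0.165,1,0.01,0.03,0.78,0,0,0.165])

```text
clock: 25.5
eef_pos: [0.4471, -0.0387, 0.0897]
eef_rot: [-0.0, 0.999, -0.046, -0.0]
force: [-0.1, 0.3, 0.5]
width: 1.0
grasp_force: 0.0
```

```bash
python3 - <<'E'
from h import *
p,d=shot('side','s9');cv2.imwrite('pics/s9c.png',cv2.resize(p[120:240,210:350],None,fx=5,fy=5))
E
python3 g.py .4465 -.039 .039 -95.5
```

```text
clock 25.55 pos [ 0.447  -0.0386  0.0895] yaw -95.3 q6 1.31 w 0.999 F [-1.3 -0.2 -0.9]
shift [-0.004  0.004  0.505] turn [-0.0001  0.0003  0.0014]
```

View pics/s9c.png

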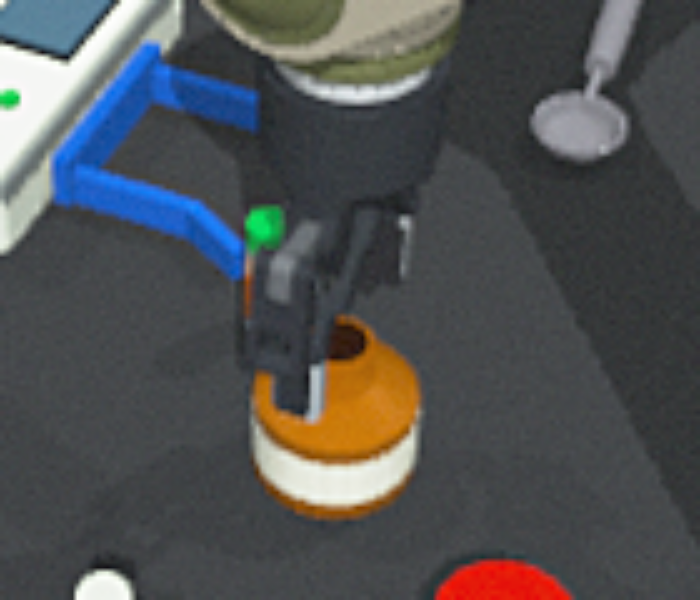

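The last crop shows the open fingers above the bottle on its left and right sides, near fingertip at (295,410), with the neck at (345,340) between them. That was my tenth picture, so from here I use numbers only. Descending slowly.

>>> play_rows(series=[1,0,0,0.04,0,0,0,1,0,0,0.08,0,0,0,1,0,0,0.12,0,0,0,1,0,0,0.16,0,0,0,1,0,0,0.2,0,0,0,1,0,0,0.24,0,0,0,1,0,0,0.28,0,0,0,1,0,0,0.31,0,0,0,1,0,0,0.34,0,0,0,1,0,0,0.36,0,0,0])

```text
clock: 26.55
eef_pos: [0.4473, -0.0386, 0.054]
eef_rot: [-0.0, 0.999, -0.046, -0.0]
force: [-0.0, -0.3, 0.7]
width: 1.001
grasp_force: 0.0
```

>>> play_rows(series=[1,0,0,0.03,0,0,0,1,0,0,0.06,0,0,0,1,0,0,0.09,0,0,0,1,0,0,0.12,0,0,0,1,0,0,0.14,0,0,0,1,0,0,0.145,0,0,0,1,0,0,0.145,0,0,0,1,0,0,0.145,0,0,0,1,0,0,0.145,0,0,0,1,0,0,0.145,0,0,0])

```text
clock: 27.55
eef_pos: [0.4473, -0.0387, 0.0399]
eef_rot: [0.0, 0.999, -0.046, 0.0]
force: [-0.3, -0.1, -0.2]
width: 1.003
grasp_force: 0.0
```

>>> play_rows(series=[0.85,0,0,0,0,0,0,0.8,0,0,0,0,0,0,0.75,0,0,0,0,0,0,0.7,0,0,0,0,0,0,0.6,0,0,0,0,0,0,0.5,0,0,0,0,0,0,0.5,0,0,0,0,0,0,0.5,0,0,0,0,0,0,0.5,0,0,0,0,0,0,0.5,0,0,0,0,0,0])

```text
clock: 28.55
eef_pos: [0.4475, -0.039, 0.0407]
eef_rot: [0.0, 0.999, -0.046, 0.0]
force: [-5.6, -1.6, 13.3]
width: 0.866
grasp_force: 66.9
```

```bash
python3 g.py .54 -.2085 .04 -95.5
```

```text
clock 28.55 pos [ 0.4475 -0.039   0.0407] yaw -95.3 q6 1.31 w 0.866 F [-5.6 -1.6 13.3]
shift [1.076 1.603 0.009] turn [ 0.0002 -0.0002  0.0013]
```

Gripped at width 0.87 and 67 N. Sliding sideways with a slight backward arc to clear the right vial by about 20 mm.

>>> play_rows(series=[0.5,-0.01,0.02,0,0,0,0,0.5,-0.03,0.07,0,0,0,0,0.5,-0.06,0.14,0,0,0,0,0.5,-0.1,0.23,0,0,0,0,0.5,-0.14,0.33,0,0,0,0,0.5,-0.18,0.43,0,0,0,0,0.5,-0.22,0.53,0,0,0,0,0.5,-0.26,0.63,0,0,0,0,0.5,-0.29,0.73,0,0,0,0,0.5,-0.31,0.82,0,0,0,0])

```text
clock: 29.55
eef_pos: [0.4096, -0.1173, 0.0407]
eef_rot: [-0.0, 0.999, -0.046, 0.001]
force: [3.1, 10.2, 13.1]
width: 0.869
grasp_force: 67.7
```

>>> play_rows(series=[0.5,0,0.09,0,0,0,0,0.5,0,0.19,0,0,0,0,0.5,0,0.29,0,0,0,0,0.5,0,0.39,0,0,0,0,0.5,0,0.49,0,0,0,0,0.5,0,0.58,0,0,0,0,0.5,0,0.66,0,0,0,0,0.5,0,0.72,0,0,0,0,0.5,0,0.76,0,0,0,0,0.5,0,0.78,0,0,0,0])

```text
clock: 30.55
eef_pos: [0.4022, -0.1942, 0.0407]
eef_rot: [-0.001, 0.999, -0.046, 0.0]
force: [1.0, 14.0, 18.2]
width: 0.863
grasp_force: 68.3
```

```bash
python3 g.py .587 -.213 .0405 -95.5
python3 - <<'E'
from m2 import *
for n in('top','side'):
    p,d=shot(n,n+'10');W=world(n,d)
    a=(mask(p,(8,120,60),(25,255,255))>0)&(W[...,0]>.36)&(W[...,0]<.5)&(abs(W[...,1]+.2)<.07)
    if a.sum()>20:
        w=W[a];print(n,a.sum(),w.min(0).round(4),w.max(0).round(4))
    for lo,hi,nm,x,y in(((45,120,60),(75,255,255),'green',.506,-.117),):
        m=(mask(p,lo,hi)>0)&(np.hypot(W[...,0]-x,W[...,1]-y)<.05);print(nm,m.sum(),W[m].mean(0) if m.any() else '')
E
```

```text
clock 30.55 pos [ 0.4022 -0.1942  0.0407] yaw -95.3 q6 0.95 w 0.863 F [ 1.  14.  18.2]
shift [1.858 0.017 0.003] turn [-0.0006 -0.0002  0.0012]
green 56 [ 0.50971042 -0.1207774   0.05495238]
side 348 [ 0.3645 -0.2635 -0.0016] [ 0.4999 -0.1308  0.1004]
green 79 [ 0.50667571 -0.11619383  0.06542611]
```

The vial is undisturbed. Sliding along the bay axis.

>>> play_rows(series=[0.5,0.03,0,0,0,0,0,0.5,0.1,0,0,0,0,0,0.5,0.2,0.01,0,0,0,0,0.5,0.31,0.01,0,0,0,0,0.5,0.42,0.01,0,0,0,0,0.5,0.53,0.01,0,0,0,0,0.5,0.64,0.01,0,0,0,0,0.5,0.75,0.02,0,0,0,0,0.5,0.86,0.02,0,0,0,0,0.5,0.95,0.02,0,0,0,0])

```text
clock: 31.65
eef_pos: [0.4957, -0.2058, 0.0407]
eef_rot: [-0.0, 0.999, -0.046, -0.001]
force: [-12.8, 1.3, 17.9]
width: 0.864
grasp_force: 68.0
```

>>> play_rows(series=[0.5,0.08,0,0,0,0,0,0.5,0.15,0,0,0,0,0,0.5,0.22,0,0,0,0,0,0.5,0.29,0,0,0,0,0,0.5,0.36,0,0,0,0,0,0.5,0.43,0,0,0,0,0,0.5,0.49,0,0,0,0,0,0.5,0.54,0,0,0,0,0,0.5,0.58,0,0,0,0,0,0.5,0.6,0,0,0,0,0])

```text
clock: 32.65
eef_pos: [0.5553, -0.2113, 0.0408]
eef_rot: [-0.0, 0.999, -0.046, -0.001]
force: [-11.3, 1.0, 14.0]
width: 0.863
grasp_force: 67.6
```

```bash
python3 g.py .587 -.213 .0405 -95.5
```

```text
clock 32.65 pos [ 0.5553 -0.2113  0.0408] yaw -95.2 q6 1.1 w 0.863 F [-11.3   1.   14. ]
shift [ 0.317 -0.012  0.002] turn [-0.      0.0007  0.0015]
```

>>> play_rows(series=[0.5,0.03,0,0,0,0,0,0.5,0.06,0,0,0,0,0,0.5,0.09,0,0,0,0,0,0.5,0.12,0,0,0,0,0,0.5,0.15,0,0,0,0,0,0.5,0.18,0,0,0,0,0,0.5,0.21,0,0,0,0,0,0.5,0.24,0,0,0,0,0,0.5,0.26,0,0,0,0,0,0.5,0.27,0,0,0,0,0])

```text
clock: 33.65
eef_pos: [0.5821, -0.2138, 0.0407]
eef_rot: [-0.0, 0.999, -0.046, -0.001]
force: [-9.9, 0.8, 13.1]
width: 0.866
grasp_force: 67.5
```

>>> play_rows(series=[0.5,0.005,0,0,0,0,0,0.5,0.01,0,0,0,0,0,0.5,0.015,0,0,0,0,0,0.5,0.02,0,0,0,0,0,0.5,0.025,0,0,0,0,0,0.5,0.03,0,0,0,0,0,0.5,0.03,0,0,0,0,0,0.5,0.03,0,0,0,0,0,0.5,0.03,0,0,0,0,0,0.5,0.03,0,0,0,0,0])

```text
clock: 34.65
eef_pos: [0.5851, -0.2141, 0.0408]
eef_rot: [-0.0, 0.999, -0.046, -0.001]
force: [-8.8, 2.2, 12.3]
width: 0.868
grasp_force: 67.5
```

Friction only so far, about 9–10 N. Nudging on until the force shows the backstop.

>>> play_rows(series=[0.5,0.005,0,0,0,0,0,0.5,0.01,0,0,0,0,0,0.5,0.015,0,0,0,0,0,0.5,0.02,0,0,0,0,0,0.5,0.025,0,0,0,0,0,0.5,0.03,0,0,0,0,0,0.5,0.03,0,0,0,0,0,0.5,0.03,0,0,0,0,0,0.5,0.03,0,0,0,0,0,0.5,0.03,0,0,0,0,0])

```text
clock: 35.65
eef_pos: [0.5881, -0.2144, 0.0408]
eef_rot: [-0.0, 0.999, -0.046, -0.001]
force: [-8.9, 0.7, 12.5]
width: 0.864
grasp_force: 67.5
```

>>> play_rows(series=[0.5,0.005,0,0,0,0,0,0.5,0.01,0,0,0,0,0,0.5,0.015,0,0,0,0,0,0.5,0.02,0,0,0,0,0,0.5,0.025,0,0,0,0,0,0.5,0.03,0,0,0,0,0,0.5,0.03,0,0,0,0,0,0.5,0.03,0,0,0,0,0,0.5,0.03,0,0,0,0,0,0.5,0.03,0,0,0,0,0])

```text
clock: 36.65
eef_pos: [0.5911, -0.2146, 0.0407]
eef_rot: [-0.0, 0.999, -0.046, -0.001]
force: [-10.0, 0.3, 12.9]
width: 0.863
grasp_force: 67.5
```

>>> play_rows(series=[0.5,0.005,0,0,0,0,0,0.5,0.01,0,0,0,0,0,0.5,0.015,0,0,0,0,0,0.5,0.02,0,0,0,0,0,0.5,0.025,0,0,0,0,0,0.5,0.03,0,0,0,0,0,0.5,0.03,0,0,0,0,0,0.5,0.03,0,0,0,0,0,0.5,0.03,0,0,0,0,0,0.5,0.03,0,0,0,0,0])

```text
clock: 37.65
eef_pos: [0.592, -0.2148, 0.0408]
eef_rot: [-0.001, 0.999, -0.046, -0.004]
force: [-23.0, 1.7, 21.1]
width: 0.864
grasp_force: 68.6
```

The backstop is reached: TCP stalls at 0.592 and the force has risen to 23 N. Easing 1.5 mm, releasing, then rising.

>>> play_rows(series=[0.5,-0.01,0,0,0,0,0,0.5,-0.015,0,0,0,0,0,0.8,-0.015,0,0,0,0,0,1,-0.015,0,0,0,0,0,1,-0.015,0,0,0,0,0,1,-0.015,0,0,0,0,0,1,-0.015,0,0,0,0,0,1,-0.015,0,0,0,0,0,1,-0.015,0,0,0,0,0,1,-0.015,0,0,0,0,0])

```text
clock: 38.65
eef_pos: [0.5933, -0.2148, 0.0398]
eef_rot: [0.0, 0.999, -0.046, -0.0]
force: [-0.4, 0.2, -0.8]
width: 0.999
grasp_force: 0.0
```

```bash
python3 g.py .587 -.213 .14 -95.5
```

```text
clock 38.65 pos [ 0.5933 -0.2148  0.0398] yaw -95.3 q6 1.13 w 0.999 F [-0.4  0.2 -0.8]
shift [-0.064 -0.012 -1.002] turn [0.     0.     0.0014]
```

Released with no forces. Rising straight up, then pulling back so the cameras can check.

>>> play_rows(series=[1,0,0,-0.05,0,0,0,1,0,0,-0.12,0,0,0,1,0,0,-0.2,0,0,0,1,0,0,-0.3,0,0,0,1,0,0,-0.4,0,0,0,1,0,0,-0.52,0,0,0,1,0,0,-0.64,0,0,0,1,0,0,-0.76,0,0,0,1,0,0,-0.88,0,0,0,1,0,0,-1,0,0,0])

```text
clock: 39.65
eef_pos: [0.5933, -0.2147, 0.1409]
eef_rot: [0.0, 0.999, -0.046, 0.0]
force: [-0.4, 0.6, 0.8]
width: 0.998
grasp_force: 0.0
```

>>> play_rows(series=[1,-0.1,0,-0.1,0,0,0,1,-0.2,0,-0.2,0,0,0,1,-0.3,0,-0.3,0,0,0,1,-0.4,0,-0.4,0,0,0,1,-0.5,0,-0.5,0,0,0,1,-0.6,0,-0.6,0,0,0,1,-0.7,0,-0.7,0,0,0,1,-0.8,0,-0.8,0,0,0,1,-0.9,0,-0.9,0,0,0,1,-1,0,-1,0,0,0])

```text
clock: 40.65
eef_pos: [0.4929, -0.2055, 0.2406]
eef_rot: [0.0, 0.999, -0.046, 0.0]
force: [-0.3, -0.9, 0.7]
width: 1.0
grasp_force: 0.0
```

>>> play_rows(series=[1,-0.1,0,0,0,0,0,1,-0.2,0,0,0,0,0,1,-0.3,0,0,0,0,0,1,-0.4,0,0,0,0,0,1,-0.5,0,0,0,0,0,1,-0.6,0,0,0,0,0,1,-0.7,0,0,0,0,0,1,-0.8,0,0,0,0,0,1,-0.9,0,0,0,0,0,1,-1,0,0,0,0,0])

```text
clock: 41.65
eef_pos: [0.3933, -0.1963, 0.2398]
eef_rot: [0.0, 0.999, -0.046, -0.0]
force: [-0.7, -0.6, -0.3]
width: 1.0
grasp_force: 0.0
```

```bash
python3 - <<'E'
from m2 import *
for n in('top','side'):
    p,d=shot(n,n+'11');W=world(n,d)
    a=(mask(p,(8,120,40),(25,255,255))>0)&(W[...,0]>.52)&(W[...,0]<.66)&(abs(W[...,1]+.21)<.07)
    t=a&(W[...,2]>.07)&(W[...,2]<.09);b=a&(W[...,2]>.02)
    for nm,m in(('neck',t),('body',b)):
        if m.sum()>5:
            w=np.percentile(W[m],[2,98],axis=0);print(n,nm,m.sum(),w.round(4).tolist(),'mid',w.mean(0).round(4))
    r=(red(p)>0)&(np.hypot(W[...,0]-.602,W[...,1]-.2765)<.04)&(W[...,2]>.03)
    print('cap',fit(n,r,.036),np.median(W[r][:,2]))
    bl=(mask(p,(105,120,60),(125,255,255))>0)&(np.hypot(W[...,0]-.609,W[...,1]-.2135)<.04)&(W[...,2]>.028);print('blue',fit(n,bl,.034))
E
python3 g.py .587 -.213 .14
```

```text
top neck 129 [[0.5744, -0.2274, 0.0736], [0.6045, -0.1979, 0.085]] mid [ 0.5894 -0.2126  0.0793]
top body 537 [[0.5577, -0.2446, 0.0472], [0.6212, -0.1803, 0.0835]] mid [ 0.5894 -0.2125  0.0653]
cap (array([0.5989, 0.2725]), array([13.6, 14.3])) 0.03626590628078655
blue (array([0.6089, 0.2125]), array([14.5, 15.4]))
side neck 100 [[0.5754, -0.228, 0.0704], [0.6039, -0.198, 0.085]] mid [ 0.5896 -0.213   0.0777]
side body 487 [[0.5558, -0.2382, 0.043], [0.6206, -0.1788, 0.0837]] mid [ 0.5882 -0.2085  0.0634]
cap (array([0.5992, 0.2751]), array([20.8, 25.2])) 0.03744111503046953
blue (array([0.6097, 0.2137]), array([18.6, 22.8]))
clock 41.75 pos [ 0.3932 -0.1964  0.2399] yaw -95.3 q6 0.93 w 0.999 F [ 0.4  0.4 -1. ]
shift [ 1.945 -0.013  0.999] turn [ 0. -0.  0.]
```

```bash
python3 -c "
from plant import manip
print(manip.sign_off())"
```

```text
the job is handed in; nothing more can be done
None
```

The job is handed in, and the judge returned no verdict: by my camera check the red cap sits flat and released in the red-pad well (about 3–5 mm off centre), and the open bottle stands upright against the bay backstop within about 3 mm of my home estimate; one regrip slipped and the closed fingers pressed on the cap with about 76 N, but the bottle did not visibly move.

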